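# Return the examined finds to their foam-lined trays

### The job

The four finds on the conservation bench have been examined: put each one back into the foam-lined tray whose cut-out is shaped and sized for it, standing on its base fully down on the white bed of the cut-out, the lamp with its spout in the cut-out's spout channel. They are fragile: set each down gently and never let one drop. Do not touch the white mount with the scroll fragment.

Things in the scene. Friction and masses are not known exactly. Their poses are not given: they have to be found in the camera images.
- oil_lamp: Loose clay oil lamp, orange-brown, about 90 g: a flat round body 56 mm across (sides upright from 6 to 22 mm above its base, a low filling ring on top, 30 mm high in all) with a spout on one side, up to 26 mm wide and 21 mm high, its tip 46 mm from the body's centre. Upright on the bench. Origin: centre of the underside of the round body; z up, x towards the spout.
- inkwell: Loose small clay inkwell, brown, an upright cylinder 38 mm in diameter, 44 mm high, with a small raised mouth on top (47.5 mm in all). About 75 g. Starts upright on the bench. Origin: centre of the underside; z up.
- stone_weight: Loose pale limestone scale weight, a round drum with a domed top, 60 mm in diameter (sides upright from 4 to 24 mm above its base), 40 mm high. About 250 g. Starts dome up on the bench. Origin: centre of the underside; z up.
- whetstone: Loose grey stone bar (whetstone), 84 x 30 mm and 28 mm high, with a small dark hole near one end of its top. About 180 g. Starts flat on the bench. Origin: centre of the underside; z up, x along its length. Either end may go to either end of its cut-out.
- tray_keyhole: Fixed tray, 124 x 96 mm, 20 mm high: pale grey board filled flush with dark grey foam, with a cut-out 8 mm deep whose bed is white, 12 mm above the bench. Cut-out: keyhole, a round 72 mm across with a spout channel 42 mm wide, its end 54 mm from the round's centre. Origin: on the bench, below the centre of the round; z up, x towards the channel's end (the tray reaches from x = -53 to +71 mm).
- tray_small_round: Fixed tray, 124 x 96 mm, 20 mm high: pale grey board filled flush with dark grey foam, with a cut-out 8 mm deep whose bed is white, 12 mm above the bench. Cut-out: the smaller round one, 54 mm in diameter. Origin: on the bench, below the centre of the cut-out and tray; z up, x along the 124 mm side.
- tray_large_round: Fixed tray, 124 x 96 mm, 20 mm high: pale grey board filled flush with dark grey foam, with a cut-out 8 mm deep whose bed is white, 12 mm above the bench. Cut-out: the larger round one, 76 mm in diameter. Origin: on the bench, below the centre of the cut-out and tray; z up, x along the 124 mm side.
- tray_oblong: Fixed tray, 124 x 96 mm, 20 mm high: pale grey board filled flush with dark grey foam, with a cut-out 8 mm deep whose bed is white, 12 mm above the bench. Cut-out: a rectangle 100 mm (along x) by 46 mm (along y). Origin: on the bench, below the centre of the cut-out and tray; z up, x along the 124 mm side.
- mount: White mounting board, 240 mm (x) by 380 mm (y), with a low raised white border (16 mm high over all), on the bench beyond the trays, with a dark brown scroll fragment on it. Not to be touched. Origin: middle of the long edge nearest the robot, on the bench; the board reaches 240 mm from it in x.
Not all that is in view belongs to the job. What is shaped like the oil_lamp but red is not meant.

How it is judged:
At the end, for the whole second after the job is handed in: Lamp in the keyhole, inkwell in the small round, weight in the large round, whetstone in the oblong cut-out: each at rest, upright (0.12 rad), down on the bed (underside 9-15.5 mm above the tray's), within 12 mm of the cut-out's centre; lamp and whetstone along their cut-outs (0.35 rad) (horizontal distance between oil_lamp and tray_keyhole below 0.012 m and z of oil_lamp in the frame of tray_keyhole between 0.009 and 0.0155 m and angle between each of oil_lamp, inkwell, stone_weight, whetstone's own z axis and vertical below 0.12 rad and linear speed of each of oil_lamp, inkwell, stone_weight, whetstone below 0.02 m/s and horizontal distance between inkwell and tray_small_round below 0.012 m and z of inkwell in the frame of tray_small_round between 0.009 and 0.0155 m and horizontal distance between stone_weight and tray_large_round below 0.012 m and z of stone_weight in the frame of tray_large_round between 0.009 and 0.0155 m and horizontal distance between whetstone and tray_oblong below 0.012 m and z of whetstone in the frame of tray_oblong between 0.009 and 0.0155 m and angle between the x axis of oil_lamp and the x axis of tray_keyhole, either way round below 0.35 rad and angle between the x axis of whetstone and the x axis of tray_oblong, either way round below 0.35 rad); the robot touches nothing.
It fails at once if a find falls or is flung: it moves faster than 0.7 m/s with no finger on it (a drop of about 25 mm) ((linear speed of oil_lamp above 0.7 m/s and contact force between oil_lamp and the fingers below 0.05 N) or (linear speed of inkwell above 0.7 m/s and contact force between inkwell and the fingers below 0.05 N) or (linear speed of stone_weight above 0.7 m/s and contact force between stone_weight and the fingers below 0.05 N) or (linear speed of whetstone above 0.7 m/s and contact force between whetstone and the fingers below 0.05 N)).
It fails at once if the mount with the fragment is touched (contact force between mount and anything else above 0.5 N).
It also fails if it takes over 90 s, if anything falls off the work surface, if the arm or the gripper's body presses on something with over 40 N, if the wrist force passes 120 N, or if a joint passes its speed limit or range.

### The arm

A 6-joint arm with a two-finger parallel gripper is mounted at the origin on the work surface. World frame = base frame: x ahead of the robot, y to its left, z up, the work surface at z = 0. Lengths are in m, angles in rad, forces in N, time in s.
With the tool pointing down it reaches from about 0.225 to 0.875 m from the base axis. Payload 3.4 kg.
Tool frame: the origin (TCP) lies midway between the tips of the shut fingers; the grasp point (between the pads) lies 19 mm behind it; z points along the fingers, y is the line along which they close (so a half turn about z gives the same grasp; the last joint's range is limited). The gripper opens to 85 mm and grips with 20 to 120 N. Pads are 22 mm wide; open, the fingers measure 114 mm over their backs; the gripper's body (76 mm by 85 mm) begins 54 mm behind the grasp point. The pads swing forward as they close: fully open they stand 13 mm farther back than shut.
Start: joints at [-1.294, 0.276, 1.505, -0, 1.361, -0.121], TCP at [0.223, -0.53, 0.207] pointing down, gripper open.
Joint ranges: [-2.89, 2.89], [-0.75, 2.08], [0.22, 2.7], [-1.18, 4.32], [0.11, 2.71], [-2.7, 2.7]. Speed limits (rad/s): [2.57, 2.57, 3.14, 3.14, 3.14, 3.14].

### API

Orientations are given as a rotation vector (axis times angle).
In Python, from bench import * gives the robot as it stands.
- The arm moves only by the tool drive_tool, never from a script. Its argument "plan" is text: rows parted by semicolons, each of 7 numbers parted by spaces: the closure, from 0 (fully open) to 1 (shut), then the shift along the tool's x, y, z in mm, then the turn, a rotation vector about the tool's x, y, z in rad. A call has 1 to 8 rows; each row is the pose to reach, as a shift and turn from the pose commanded when the call began, along the tool's axes at that moment; what a row does not reach only later rows make up. A row lasts 1/12 s, in which the tool goes at most 41.7 mm and 7.16 degrees, less where a joint would pass 70% of its speed; a pose out of reach is approached as far as the arm can. A call with a gripper value outside its range is refused whole. The fingers move at their own pace and stop on an object; the grip force is fixed at half the most. Time passes only in rows, so rows that repeat a pose let the fingers close. It gives the time, the measured TCP pose, the force, the opening and the grip force at its end, in the units of the state.
- observe(): the state, without advancing time (a new reading comes with each control period).
- capture(name): name is "side" or "top"; returns (picture, depth): 400x640x3 uint8, blue, green, red; 400x640 float32, m along the optical axis (not along the pixel's ray), 0 where there is no reading.
- get_calibration(name): a dict with "fovy" (degrees; the focal length in pixels is half the picture's height over the tangent of half this angle, whatever the lens; pixels are square), "cx", "cy" (the principal point, pixels), "dist_coeffs" ([k1, k2, p1, p2, k3] as OpenCV has them; the pictures are not rectified), "R" (3x3) and "t" (3): a world point X has camera coordinates R X + t. Camera axes: x right, y down, z forward; pixel columns grow to the right and rows downward; lengths in m; the calibration is good to about 2 mm. A picture is of the moment at which its call begins. get_calibration takes no time and is no camera call.
- close_job(): hands the job in; it is judged then, once.
The state is a dict: "t": time; "joint_pos": joint angles; "joint_velocities": joint speeds; "tau": joint torques, N m; "position": TCP position; "ee_rot": TCP orientation; "ft_force": force on the tool from outside, world axes, zero at the start; "ft_torque": the same for the moment, N m; "opening": opening from 0.0 (shut) to 1.0 (fully open); "gripper_force": force on a finger pad.
Only numpy, scipy, OpenCV 4.12 (cv2) and the standard library are available. Lean on these libraries where they do the work, as an engineer would, in place of code of your own. Each camera call takes 0.05 s, during which the arm holds its last target. There are 200 camera calls.

## Working session

There is one attempt and no reset: what is moved stays moved. The work goes in short steps, Python scripts to look and compute and a tool call to move; the robot and the scene stay as the last step left them, time stands still between calls to the robot, and variables do not carry over. Pictures are saved under pics/ and viewed, at most 14 in all, crops included, and the job is handed in when it is done.

Besides the shell and the picture viewer there is one more tool, called after "Call:" in YAML: its name, and indented under it one key for each argument. drive_tool: Moves the arm, as the interface text tells. Its arguments: {"type":"object","properties":{"plan":{"type":"string"}},"required":["plan"]}

```bash
ls; mkdir -p pics
python3 - <<'E'
from bench import *
import cv2,numpy as np
for n in("top","side"):
    p,d=capture(n); cv2.imwrite(f"pics/{n}0.png",p); np.save(f"pics/{n}0.npy",d)
    print(n,get_calibration(n))
print(observe())
E
```

```text
pics
top {'fovy': 54.42339877242895, 'cx': 318.51437594425346, 'cy': 195.79706185165276, 'dist_coeffs': array([-0.01984083,  0.        ,  0.        ,  0.        ,  0.        ]), 'R': array([[-0.01355806, -0.99975981, -0.01721929],
       [-0.98983264,  0.01585797, -0.14135017],
       [ 0.14158928,  0.01512778, -0.98980989]]), 't': array([0.06918178, 0.5861254 , 0.92297049])}
side {'fovy': 54.98697342425251, 'cx': 323.66317465608853, 'cy': 198.88442955095417, 'dist_coeffs': array([0.01275101, 0.        , 0.        , 0.        , 0.        ]), 'R': array([[ 0.8950107 , -0.44539417, -0.02408053],
       [-0.26157161, -0.48036146, -0.83715779],
       [ 0.36129784,  0.75556396, -0.54643112]]), 't': array([-0.54015387,  0.20265792,  0.68822932])}
{'t': 0.1, 'joint_pos': array([-1.29404595e+00,  2.76523570e-01,  1.50601502e+00, -8.18662776e-06,
        1.36071105e+00, -1.20992314e-01]), 'joint_velocities': array([-0.00039108, -0.0011756 , -0.0025281 , -0.00136883,  0.00072684,
        0.00019366]), 'tau': array([ 1.21876757e-03, -4.17699158e+01, -2.46404010e+01, -2.55913856e-04,
        5.81654444e-03, -1.77243760e-05]), 'position': array([ 0.22257248, -0.52961156,  0.20582754]), 'ee_rot': array([-3.07805311e+00, -6.20339013e-01,  2.14920741e-04]), 'ft_force': array([-0.04303628, -0.11564836, -0.66406828]), 'ft_torque': array([ 0.00470561, -0.05487309, -0.03395208]), 'gripper_force': 0.0, 'opening': 0.9952222803987425}
```

View pics/top0.png

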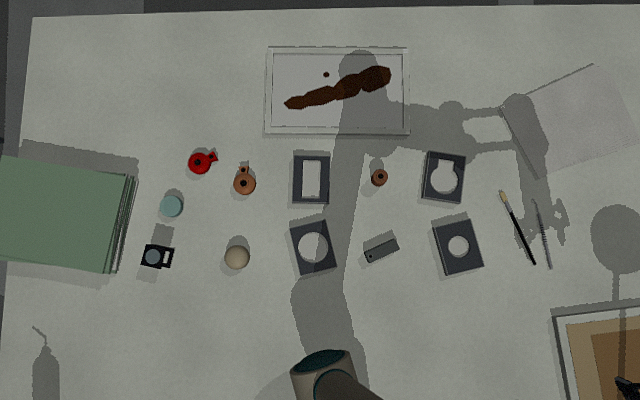

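View pics/side0.png

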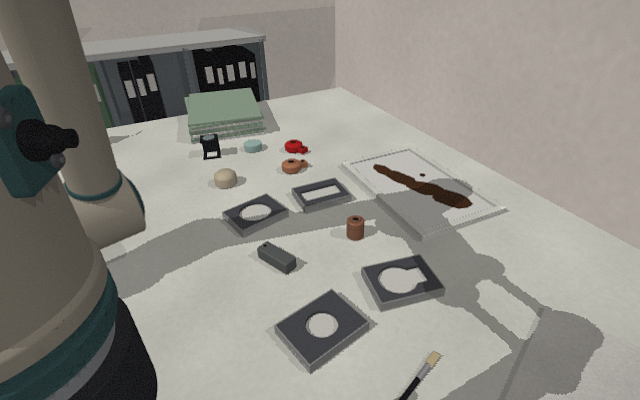

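The top picture shows the stone weight at (237,257), the lamp at (244,182) with its spout up and the red decoy at (200,163). The inkwell is at (379,177) and the whetstone at (381,249). The trays are oblong (311,179), large round (312,247), keyhole (443,177) with its channel up and to the right, and small round (458,247). The side view shows the same layout, with everything upright.

```bash
cat > h.py <<'E'
from bench import *
import cv2,numpy as np
from scipy.spatial.transform import Rotation as Ro
C=get_calibration("top")
f=200/np.tan(np.radians(C["fovy"]/2)); K=np.array([[f,0,C["cx"]],[0,f,C["cy"]],[0,0,1]])
def rays(px): 
    u=cv2.undistortPoints(np.asarray(px,float).reshape(-1,1,2),K,C["dist_coeffs"]).reshape(-1,2)
    return np.c_[u,np.ones(len(u))]
def toz(px,z):
    d=rays(px)@C["R"]; c=-C["R"].T@C["t"]
    return (c+d*((z-c[2])/d[:,2])[:,None])[:,:2]
def pix(P): return cv2.projectPoints(np.asarray(P,float),cv2.Rodrigues(C["R"])[0],C["t"],K,C["dist_coeffs"])[0].reshape(-1,2)
def go(xyz,ang=None):
    """shift (mm) and turn (rad) in tool axes; ang = world direction (deg) of closing line"""
    s=observe(); R=Ro.from_rotvec(s["ee_rot"]); p=s["position"]
    print("t",round(s["t"],2),"pos",p.round(4),"open",round(s["opening"],3),"grip",round(s["gripper_force"],1),"j",s["joint_pos"].round(2),"F",s["ft_force"].round(1))
    y=R.as_matrix()[:,1]; print(" closing dir",np.degrees(np.arctan2(y[1],y[0])).round(1),"tilt z",R.as_matrix()[:,2].round(4))
    out=1e3*R.inv().apply(np.array(xyz)-p)
    if ang is not None:
        best=None
        for a in (ang,ang+180):
            a=np.radians(a); Y=np.array([np.cos(a),np.sin(a),0]);Z=np.array([0,0,-1.])
            rv=(R.inv()*Ro.from_matrix(np.c_[np.cross(Y,Z),Y,Z])).as_rotvec(); print("  shift",out.round(1),"turn",rv.round(4))
    else: print("  shift",out.round(1))
E
python3 - <<'E'
from h import *
p=cv2.imread("pics/top0.png"); d=np.load("pics/top0.npy")
v,u=np.mgrid[:400,:640]; r=rays(np.c_[u.ravel(),v.ravel()])*d.reshape(-1,1)
X=(r-C["t"])@C["R"]; h=X[:,2].reshape(400,640)
print("bench h",[h[y,x].round(4) for x,y in((270,200),(420,220),(350,200))])
m=((h>.009)&(d>0)).astype(np.uint8)
n,l,st,_=cv2.connectedComponentsWithStats(m)
o=cv2.resize(p,None,fx=4,fy=4,interpolation=cv2.INTER_CUBIC)
mid=dict(weight=((237,257),.014),lamp=((244,182),.014),ink=((379,177),.022),whet=((381,249),.014))
cs=cv2.findContours(m,cv2.RETR_EXTERNAL,cv2.CHAIN_APPROX_NONE)[0]
cv2.drawContours(o,[c*4+2 for c in cs],-1,(0,255,0),1)
def rep(k,c,z):
    w=1e3*toz(c.reshape(-1,2),z); q=w.astype(np.float32)
    print(k,"area px",cv2.contourArea(c),"circ",np.round(cv2.minEnclosingCircle(q)[0],1),"rect",[np.round(a,1) for a in cv2.minAreaRect(q)],"h",)
for k,((x,y),z) in mid.items():
    for c in cs:
        if cv2.pointPolygonTest(c,(x,y),False)>=0: rep(k,c,z)
g=p.min(2)
for k,(x,y) in dict(obl=(311,179),large=(312,247),key=(443,177),small=(458,247)).items():
    for c in cs:
        if cv2.pointPolygonTest(c,(x,y),False)>=0: rep(k+" tray",c,.014)
    mm=np.zeros_like(g); mm[y-24:y+25,x-24:x+25]=g[y-24:y+25,x-24:x+25]
    win=g[y-22:y+23,x-18:x+19]; t=cv2.threshold(win,0,255,cv2.THRESH_OTSU)[1]
    n_,l_=cv2.connectedComponents(t); t=(l_==l_[22,18]).astype(np.uint8)
    c=max(cv2.findContours(t,0,cv2.CHAIN_APPROX_NONE)[0],key=cv2.contourArea)+np.array([x-18,y-22])
    rep(k+" bed",c,.016); cv2.drawContours(o,[c*4+2],-1,(0,0,255),1)
cv2.imwrite("pics/c1.png",o[560:1140,860:1640]); cv2.imwrite("pics/c2.png",o[560:1140,1400:2000])
E
```

```text
bench h [np.float64(0.0038), np.float64(0.0003), np.float64(0.0009)]
weight area px 456.5 circ [440.4 269. ] rect [array([440.6, 269. ]), array([63.3, 57.2]), np.float64(89.4)] h
lamp area px 422.5 circ [635.8 256.2] rect [array([635.6, 252.4]), array([57.4, 73.4]), np.float64(89.1)] h
ink area px 197.5 circ [636.6 -93.6] rect [array([636.6, -93.2]), array([37.8, 44.2]), np.float64(43.9)] h
whet area px 392.0 circ [451.4 -94.6] rect [array([451.3, -94.3]), array([30.9, 86.6]), np.float64(23.9)] h
obl tray area px 1733.0 circ [636.9  79.3] rect [array([636.3,  80. ]), array([ 96.6, 126.5]), np.float64(87.6)] h
obl bed area px 597.5 circ [636.3  83.2] rect [array([636.2,  79.6]), array([44.9, 97.8]), np.float64(87.1)] h
large tray area px 1854.5 circ [463.3  77. ] rect [array([462.5,  77.7]), array([124.6,  96.7]), np.float64(13.1)] h
large bed area px 661.5 circ [462.2  77.8] rect [array([461.7,  77.8]), array([72.5, 72.3]), np.float64(44.3)] h
key tray area px 1817.5 circ [ 637.2 -261.2] rect [array([ 636.9, -262.3]), array([100.2, 127.8]), np.float64(79.8)] h
key bed area px 638.0 circ [ 637.6 -260.1] rect [array([ 636.2, -260.9]), array([67.1, 87. ]), np.float64(80.7)] h
small tray area px 1909.5 circ [ 457.9 -287. ] rect [array([ 458.2, -287.3]), array([125.1, 100.7]), np.float64(12.6)] h
small bed area px 310.5 circ [ 458.6 -285.7] rect [array([ 458.8, -285.5]), array([50.4, 49.5]), np.float64(89.1)] h
```

View pics/c1.png

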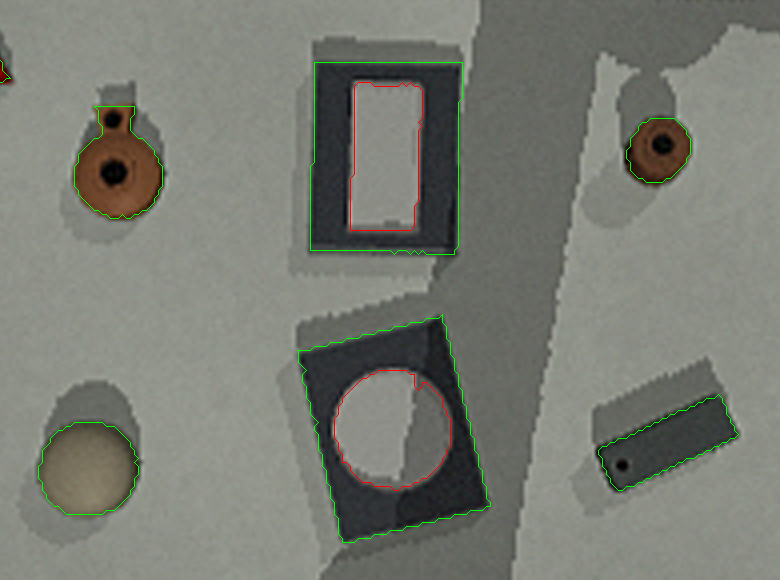

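View pics/c2.png

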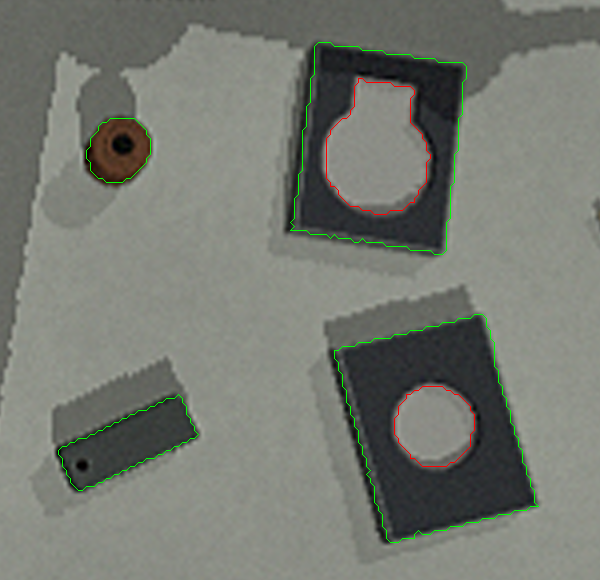

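The contours fit well. The tool frame runs x, y in the bench plane with z down, so I go to the inkwell first.

Run:
```python
from h import *
q=lambda x,y:((860+x)/4-.5,(560+y)/4-.5)
print("lamp fill hole",toz([q(114,173)],.03)*1e3,"spout hole",toz([q(113,120)],.021)*1e3,"body",toz([q(118.5,174)],.014)*1e3,"tip",toz([q(114,107)],.02)*1e3)
print("ink mouth",toz([q(662,145)],.0475)*1e3)
go([.6366,-.0934,.12],-67)
```

```text
lamp fill hole [[625.321477   251.74717415]] spout hole [[661.56994959 254.80581249]] body [[627.51009578 252.22764759]] tip [[670.32623625 254.49715202]]
ink mouth [[634.11625253 -92.77774235]]
t 0.1 pos [ 0.2226 -0.5296  0.2058] open 0.995 grip 0.0 j [-1.29  0.28  1.51 -0.    1.36 -0.12] F [-0.  -0.1 -0.7]
 closing dir -67.2 tilt z [-5.0e-04  1.6e-03 -1.0e+00]
  shift [ 550.7 -241.6   86.3] turn [-0.0016 -0.0002 -0.0037]
  shift [ 550.7 -241.6   86.3] turn [-3.0000e-04  2.6000e-03  3.1379e+00]
```

Call:
drive_tool:
  plan: "0 37 -16 6 0 0 0;0 74 -32 12 0 0 0;0 111 -48 18 0 0 0;0 148 -65 24 0 0 0;0 185 -81 29 0 0 0;0 222 -97 35 0 0 0;0 259 -113 41 0 0 0;0 295 -130 46 0 0 0"

```text
t: 0.77
position: [0.4453, -0.2942, 0.1599]
ee_rot: [-3.079, -0.62, 0.0]
ft_force: [0.7, -0.3, 0.1]
opening: 1.0
gripper_force: 0.0
```

Call:
drive_tool:
  plan: "0 37 -16 6 0 0 0;0 74 -32 12 0 0 0;0 111 -48 18 0 0 0;0 148 -65 24 0 0 0;0 185 -81 29 0 0 0;0 222 -97 35 0 0 0;0 256 -111 40 0 0 0;0 256 -111 40 0 0 0"

```text
t: 1.43
position: [0.6413, -0.0888, 0.1186]
ee_rot: [-3.075, -0.628, -0.003]
ft_force: [0.6, 0.1, 0.1]
opening: 1.0
gripper_force: 0.0
```

Run:
```python
from h import *
go([.6360,-.0932,.014],-67)
```

```text
t 1.43 pos [ 0.6413 -0.0888  0.1186] open 1.0 grip 0.0 j [-0.25  0.44  1.48  0.    1.23  0.92] F [0.6 0.1 0.1]
 closing dir -66.9 tilt z [ 0.0015  0.0036 -1.    ]
  shift [ -6.9   2.2 104.6] turn [-0.0027 -0.0028  0.0012]
  shift [ -6.9   2.2 104.6] turn [ 0.0044 -0.0042 -3.1404]
```

Call:
drive_tool:
  plan: "0 -4 1 20 0 0 0;0 -7 2 40 0 0 0;0 -7 2 60 0 0 0;0 -7 2 66 0 0 0;0 -7 2 66 0 0 0"

```text
t: 1.85
position: [0.6297, -0.0989, 0.0523]
ee_rot: [-3.078, -0.62, 0.007]
ft_force: [0.0, 0.2, 1.0]
opening: 1.002
gripper_force: 0.0
```

Run:
```python
from h import *
go([.6360,-.0932,.014],-67)
p,_=capture("side"); cv2.imwrite("pics/s1.png",cv2.resize(p[120:320,240:460],None,fx=3,fy=3,interpolation=cv2.INTER_CUBIC))
```

```text
t 1.85 pos [ 0.6297 -0.0989  0.0523] open 1.002 grip 0.0 j [-0.26  0.48  1.58 -0.    1.08  0.91] F [0.  0.2 1. ]
 closing dir -67.2 tilt z [-0.005   0.0012 -1.    ]
  shift [ 8.2 -2.7 38.3] turn [-0.003   0.0041 -0.0039]
  shift [ 8.2 -2.7 38.3] turn [0.0065 0.0047 3.1377]
```

View pics/s1.png

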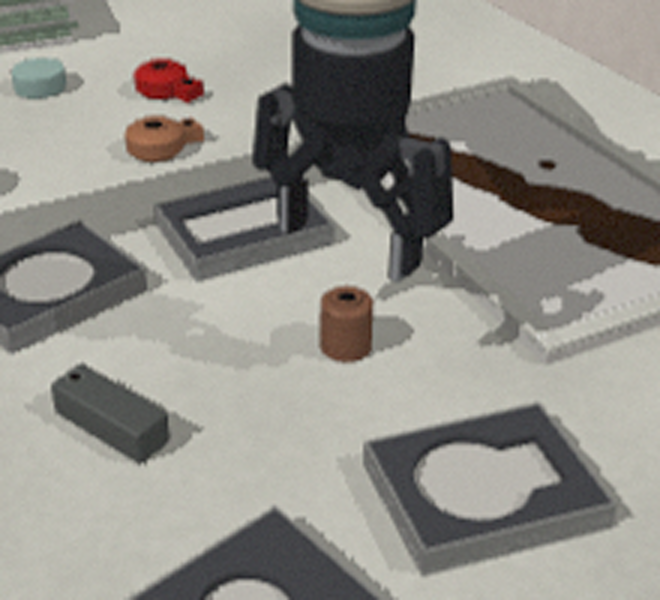

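The side picture shows the open gripper above the inkwell, with tips near crop (290,225) and (405,275) and the inkwell top at (347,297). I will check these against the projection and settle the arm.

Call:
drive_tool:
  plan: "0 8 -3 0 0 0 0;0 8 -3 0 0 0 0;0 8 -3 0 0 0 0"

```text
t: 2.15
position: [0.6394, -0.0932, 0.056]
ee_rot: [3.078, 0.621, 0.004]
ft_force: [-1.0, -1.2, 0.2]
opening: 1.004
gripper_force: 0.0
```

Run:
```python
from h import *
S=get_calibration("side"); fs=200/np.tan(np.radians(S["fovy"]/2)); Ks=np.array([[fs,0,S["cx"]],[0,fs,S["cy"]],[0,0,1]])
def ps(P): return ((cv2.projectPoints(np.asarray(P,float),cv2.Rodrigues(S["R"])[0],S["t"],Ks,S["dist_coeffs"])[0].reshape(-1,2)-[240,120])*3).round(0)
R=Ro.from_rotvec([-3.078,-.62,.007]).as_matrix(); p=np.array([.6297,-.0989,.0523])
print("tips",ps([p+R@[0,s*.047,-.013] for s in(-1,1)]))
print("ink top,base",ps([[.636,-.0932,.0475],[.636,-.0932,0]]))
go([.6360,-.0932,.014],-67)
```

```text
tips [[293. 257.]
 [401. 306.]]
ink top,base [[348. 295.]
 [347. 347.]]
t 2.15 pos [ 0.6394 -0.0932  0.056 ] open 1.004 grip 0.0 j [-0.25  0.49  1.56  0.    1.09  0.92] F [-1.  -1.2  0.2]
 closing dir -67.2 tilt z [ 2.9e-03 -7.0e-04 -1.0e+00]
  shift [-3.2 -1.3 42. ] turn [ 0.0018 -0.0024 -0.0031]
  shift [-3.2 -1.3 42. ] turn [-3.8000e-03 -2.9000e-03  3.1385e+00]
```

Run:
```python
from h import *
p,_=capture("side"); a=cv2.resize(p[150:280,290:420],None,fx=3,fy=3,interpolation=cv2.INTER_CUBIC)
q,d=capture("top"); b=cv2.resize(q[115:245,320:450],None,fx=3,fy=3,interpolation=cv2.INTER_CUBIC)
cv2.imwrite("pics/s2.png",np.hstack([a,b])); np.save("pics/d2.npy",d)
S=get_calibration("side"); fs=200/np.tan(np.radians(S["fovy"]/2)); Ks=np.array([[fs,0,S["cx"]],[0,fs,S["cy"]],[0,0,1]])
def ps(P): return ((cv2.projectPoints(np.asarray(P,float),cv2.Rodrigues(S["R"])[0],S["t"],Ks,S["dist_coeffs"])[0].reshape(-1,2)-[290,150])*3).round(0)
s=observe();R=Ro.from_rotvec(s["ee_rot"]).as_matrix(); T=s["position"]; print(s["t"],T)
pts=[T+R@[0,y*.047,-.013] for y in(-1,1)]
print("tips side",ps(pts),"top",((pix(pts)-[320,115])*3+[390,0]).round())
```

```text
2.25 [ 0.63853404 -0.0932317   0.05554308]
tips side [[150. 156.]
 [258. 204.]] top [[521. 195.]
 [627. 149.]]
```

View pics/s2.png

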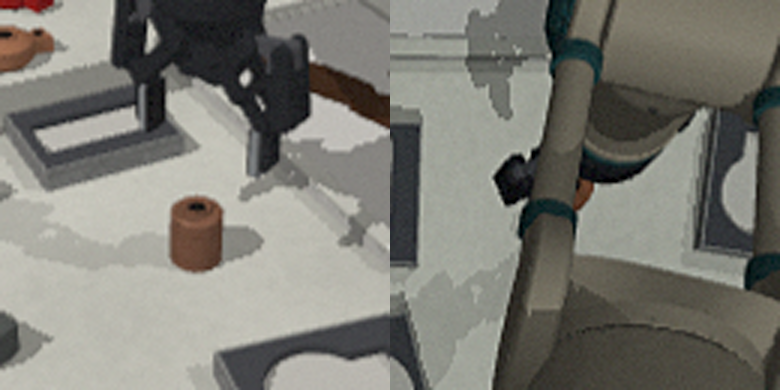

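The side crop shows the finger tips about 27 crop pixels higher than predicted, at (148,130) and (258,177). The inkwell sits centred below them. I descend around it and look again.

Call:
drive_tool:
  plan: "0 -2 0 15 0 0 0;0 -2 0 30 0 0 0;0 -2 0 41 0 0 0;0 -2 0 41 0 0 0;0 -2 0 41 0 0 0;0 -2 0 41 0 0 0"

```text
t: 2.75
position: [0.6367, -0.0941, 0.0142]
ee_rot: [3.079, 0.621, 0.002]
ft_force: [0.9, 0.5, 0.6]
opening: 1.0
gripper_force: 0.0
```

```bash
cat >> h.py <<'E'
S=get_calibration("side"); fs=200/np.tan(np.radians(S["fovy"]/2)); Ks=np.array([[fs,0,S["cx"]],[0,fs,S["cy"]],[0,0,1]])
def pside(P): return cv2.projectPoints(np.asarray(P,float),cv2.Rodrigues(S["R"])[0],S["t"],Ks,S["dist_coeffs"])[0].reshape(-1,2)
E
python3 - <<'E'
from h import *
p,_=capture("side"); cv2.imwrite("pics/s3.png",cv2.resize(p[150:280,290:420],None,fx=3,fy=3,interpolation=cv2.INTER_CUBIC))
s=observe();R=Ro.from_rotvec(s["ee_rot"]).as_matrix(); T=s["position"]; print(s["t"],T,s["ft_force"])
print("tips side",(pside([T+R@[0,y*.047,-.013] for y in(-1,1)])-[290,150])*3)
E
```

```text
2.8 [ 0.63687148 -0.09419586  0.01445499] [ 0.22888427 -0.91012469  0.09504952]
tips side [[148.71703253 203.51007485]
 [253.69587667 253.03835472]]
```

View pics/s3.png

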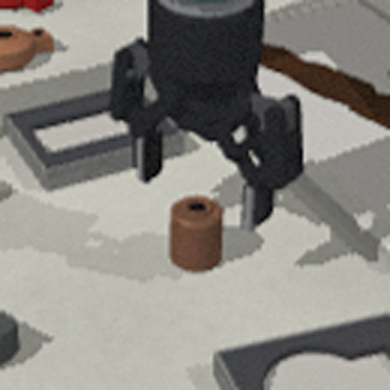

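Run:
```python
from h import *
p,d=capture("side"); s=observe(); T=s["position"]; R=Ro.from_rotvec(s["ee_rot"]).as_matrix(); print(T)
for cx,cy in((147,165),(147,172),(147,178),(250,205),(252,215),(252,224),(196,235),(196,256)):
    u,v=290+cx/3,150+cy/3
    r=cv2.undistortPoints(np.array([[[u,v]]]),Ks,S["dist_coeffs"]).ravel()
    z=d[int(v),int(u)]; X=S["R"].T@(np.array([r[0],r[1],1])*z-S["t"]); print((cx,cy),X.round(4),"in tool",(R.T@(X-T)).round(4))
```

```text
[ 0.63691624 -0.09418968  0.01457737]
(147, 165) [ 0.6152 -0.0548  0.0655] in tool [-0.0047 -0.0447 -0.051 ]
(147, 172) [ 0.6161 -0.0529  0.0579] in tool [-0.0031 -0.046  -0.0434]
(147, 178) [ 0.6155 -0.0542  0.0536] in tool [-0.0042 -0.0452 -0.039 ]
(250, 205) [ 0.6465 -0.1421  0.0748] in tool [-0.0096  0.0479 -0.0602]
(252, 215) [ 0.6498 -0.1403  0.0642] in tool [-0.0059  0.0476 -0.0495]
(252, 224) [ 0.6512 -0.139   0.0552] in tool [-0.0042  0.0469 -0.0406]
(196, 235) [ 0.6262 -0.107   0.0332] in tool [-0.0148  0.0077 -0.0186]
(196, 256) [ 0.6273 -0.106   0.0132] in tool [-0.0135  0.0072  0.0014]
```

Run:
```python
from h import *
p,d=capture("side"); s=observe(); T=s["position"]; R=Ro.from_rotvec(s["ee_rot"]).as_matrix()
v,u=np.mgrid[190:240,320:400]; uv=np.c_[u.ravel(),v.ravel()].astype(float)
r=cv2.undistortPoints(uv.reshape(-1,1,2),Ks,S["dist_coeffs"]).reshape(-1,2); z=d[v.ravel(),u.ravel()]
X=(np.c_[r,np.ones(len(r))]*z[:,None]-S["t"])@S["R"]; L=(X-T)@R
for sg in(-1,1):
    m=(abs(L[:,0])<.014)&(abs(L[:,1]*sg-.05)<.012)&(X[:,2]>.012)
    print(sg,m.sum(),"lowest world z",np.sort(X[m,2])[:6].round(4),"tool",L[m][np.argsort(X[m,2])[:4]].round(4))
cv2.imwrite("pics/s4.png",cv2.resize(p[195:240,325:390],None,fx=9,fy=9,interpolation=cv2.INTER_CUBIC))
```

```text
-1 181 lowest world z [0.0526 0.0536 0.0549 0.0551 0.0552 0.0553] tool [[ 0.0037 -0.0457 -0.0382]
 [-0.0018 -0.0442 -0.0391]
 [-0.0073 -0.0481 -0.0404]
 [ 0.0054 -0.0442 -0.0406]]
1 299 lowest world z [0.0526 0.0528 0.054  0.0564 0.0576 0.0578] tool [[-0.002   0.0457 -0.038 ]
 [-0.0064  0.0462 -0.0383]
 [-0.0074  0.0419 -0.0394]
 [-0.0035  0.0465 -0.0418]]
```

View pics/s4.png

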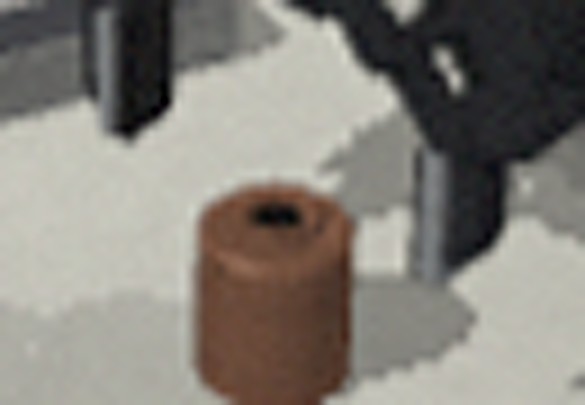

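The inkwell top is at crop (275,215), and the two pads end above bench level at (120,135) and (435,275). Side depth puts the open tips 37 mm above the reported TCP rather than 13 mm, so I will aim about 24 mm lower, watching the force.

Call:
drive_tool:
  plan: "0 0 0 8 0 0 0;0 0 0 16 0 0 0;0 0 0 24 0 0 0;0 0 0 24 0 0 0;0.3 0 0 24 0 0 0;0.4 0 0 24 0 0 0;0.45 0 0 24 0 0 0;0.45 0 0 24 0 0 0"

```text
t: 3.57
position: [0.6364, -0.0941, -0.0101]
ee_rot: [3.079, 0.621, 0.001]
ft_force: [-1.1, -0.7, 0.7]
opening: 0.548
gripper_force: 0.0
```

```bash
cat >> h.py <<'E'
def tips(box=(190,245,300,410),ymax=.06,bench=.012):
    p,d=capture("side"); s=observe(); T=s["position"]; R=Ro.from_rotvec(s["ee_rot"]).as_matrix()
    v,u=np.mgrid[box[0]:box[1],box[2]:box[3]]; uv=np.c_[u.ravel(),v.ravel()].astype(float)
    r=cv2.undistortPoints(uv.reshape(-1,1,2),Ks,S["dist_coeffs"]).reshape(-1,2); z=d[v.ravel(),u.ravel()]
    X=(np.c_[r,np.ones(len(r))]*z[:,None]-S["t"])@S["R"]; L=(X-T)@R
    return p,s,X,L
E
python3 - <<'E'
from h import *
p,s,X,L=tips(); print(s["t"],s["position"],s["ft_force"],s["opening"],s["gripper_force"])
for sg in(-1,1):
    m=(abs(L[:,0])<.014)&(L[:,1]*sg>.022)&(L[:,1]*sg<.045)&(X[:,2]>.008)
    print(sg,m.sum(),"lowest z",np.sort(X[m,2])[:6].round(4))
cv2.imwrite("pics/s5.png",cv2.resize(p[165:250,300:410],None,fx=6,fy=6,interpolation=cv2.INTER_CUBIC))
E
```

```text
3.6167 [ 0.63636991 -0.09406228 -0.01005689] [ 0.1585501  -0.27559601  0.06511809] 0.5460670015409431 0.0
-1 197 lowest z [0.0172 0.0201 0.0208 0.021  0.0213 0.0227]
1 425 lowest z [0.0171 0.0189 0.0206 0.0206 0.0214 0.0222]
```

View pics/s5.png

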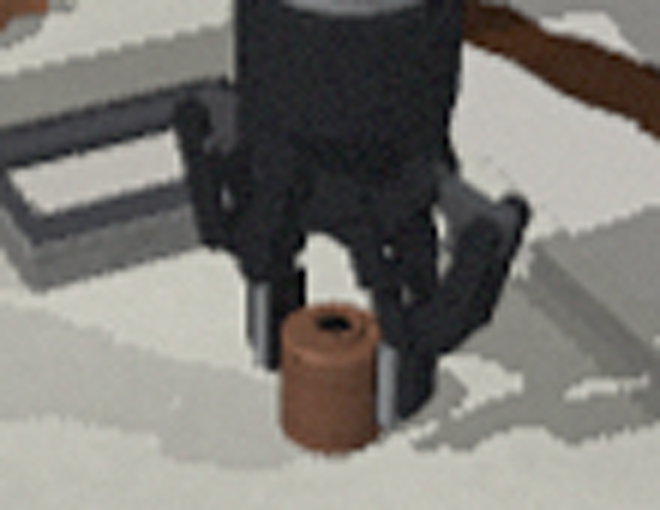

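The pads now straddle the inkwell at crop (265,330) and (390,390), with the tips about 17 mm above the bench. Closing and lifting.

Call:
drive_tool:
  plan: "0.7 0 0 0 0 0 0;0.8 0 0 0 0 0 0;0.8 0 0 0 0 0 0;0.8 0 0 -10 0 0 0;0.8 0 0 -30 0 0 0;0.8 0 0 -60 0 0 0;0.8 0 0 -80 0 0 0;0.8 0 0 -80 0 0 0"

```text
t: 4.28
position: [0.6394, -0.0948, 0.0749]
ee_rot: [3.075, 0.62, 0.013]
ft_force: [1.1, -0.3, -0.5]
opening: 0.423
gripper_force: 60.0
```

Run:
```python
from h import *
go([.4586,-.286,.070],-67)
```

```text
t 4.28 pos [ 0.6394 -0.0948  0.0749] open 0.423 grip 60.0 j [-0.25  0.47  1.54 -0.    1.12  0.92] F [ 1.1 -0.3 -0.5]
 closing dir -67.2 tilt z [ 0.0091 -0.0025 -1.    ]
  shift [-240.8  106.2    3.7] turn [ 0.0058 -0.0074 -0.0036]
  shift [-240.8  106.2    3.7] turn [-0.0117 -0.0092  3.138 ]
```

Call:
drive_tool:
  plan: "0.8 -25 11 0 0 0 0;0.8 -60 27 0 0 0 0;0.8 -97 44 0 0 0 0;0.8 -134 61 0 0 0 0;0.8 -171 78 0 0 0 0;0.8 -205 93 0 0 0 0;0.8 -228 103 0 0 0 0;0.8 -238 108 0 0 0 0"

```text
t: 4.95
position: [0.4553, -0.2874, 0.069]
ee_rot: [-3.08, -0.616, 0.004]
ft_force: [0.4, -0.5, -0.2]
opening: 0.422
gripper_force: 60.0
```

Call:
drive_tool:
  plan: "0.8 0 0 5 0 0 0;0.8 0 0 20 0 0 0;0.8 0 0 35 0 0 0;0.8 0 0 35 0 0 0;0.8 0 0 35 0 0 0"

```text
t: 5.37
position: [0.4587, -0.2841, 0.0336]
ee_rot: [-3.077, -0.622, 0.002]
ft_force: [0.2, 0.1, -0.0]
opening: 0.425
gripper_force: 60.1
```

Run:
```python
from h import *
go([.4586,-.286,.003],-67)
p,d=capture("top"); cv2.imwrite("pics/t6.png",np.vstack([cv2.resize(p[205:290,400:520],None,fx=5,fy=5,interpolation=cv2.INTER_CUBIC)]))
```

```text
t 5.37 pos [ 0.4587 -0.2841  0.0336] open 0.425 grip 60.1 j [-0.68  0.38  1.83  0.    0.94  0.49] F [ 0.2  0.1 -0. ]
 closing dir -67.1 tilt z [-0.0016  0.0021 -1.    ]
  shift [-0.8  1.8 30.6] turn [-0.0026  0.0007 -0.0025]
  shift [-0.8  1.8 30.6] turn [1.1000e-03 4.1000e-03 3.1391e+00]
```

Call:
drive_tool:
  plan: "0.8 -1 2 10 0 0 0;0.8 -1 2 20 0 0 0;0.8 -1 2 26 0 0 0;0.8 -1 2 29 0 0 0;0.8 -1 2 31 0 0 0;0.8 -1 2 31 0 0 0;0.8 -1 2 31 0 0 0"

```text
t: 6.0
position: [0.4584, -0.2881, 0.0036]
ee_rot: [3.08, 0.621, 0.0]
ft_force: [-0.2, 0.4, -0.8]
opening: 0.426
gripper_force: 60.1
```

Call:
drive_tool:
  plan: "0.8 0 0 1 0 0 0;0.8 0 0 1.5 0 0 0;0.8 0 0 1.5 0 0 0;0.5 0 0 1.5 0 0 0;0.3 0 0 1.5 0 0 0;0.1 0 0 1.5 0 0 0;0 0 0 1.5 0 0 0;0 0 0 1.5 0 0 0"

```text
t: 6.67
position: [0.4584, -0.2881, 0.0022]
ee_rot: [3.079, 0.621, 0.0]
ft_force: [0.1, -0.0, -0.5]
opening: 0.996
gripper_force: 0.0
```

Call:
drive_tool:
  plan: "0 0 0 -10 0 0 0;0 0 0 -30 0 0 0;0 0 0 -55 0 0 0;0 0 0 -80 0 0 0;0 0 0 -80 0 0 0;0 0 0 -80 0 0 0"

```text
t: 7.17
position: [0.4594, -0.2888, 0.0842]
ee_rot: [3.076, 0.62, 0.004]
ft_force: [-1.5, -0.3, 0.1]
opening: 1.0
gripper_force: 0.0
```

Run:
```python
from h import *
go([.4513,-.0943,.050],23.9)
```

```text
t 7.17 pos [ 0.4594 -0.2888  0.0842] open 1.0 grip 0.0 j [-0.69  0.32  1.76 -0.    1.05  0.48] F [-1.5 -0.3  0.1]
 closing dir -67.2 tilt z [ 0.0034 -0.0029 -1.    ]
  shift [  67.8 -182.6   33.6] turn [ 0.0048  0.0016 -1.5901]
  shift [  67.8 -182.6   33.6] turn [ 0.0016 -0.0047  1.5515]
```

Call:
drive_tool:
  plan: "0 8 -20 0 0 0 -0.12;0 18 -48 0 0 0 -0.24;0 30 -80 5 0 0 -0.36;0 43 -115 10 0 0 -0.48;0 54 -146 15 0 0 -0.6;0 63 -170 20 0 0 -0.72;0 68 -183 22 0 0 -0.84;0 68 -183 25 0 0 -0.96"

```text
t: 7.83
position: [0.4478, -0.0894, 0.0559]
ee_rot: [-2.433, -1.981, 0.002]
ft_force: [-0.7, -0.5, 0.1]
opening: 1.0
gripper_force: 0.0
```

Call:
drive_tool:
  plan: "0 0 0 0 0 0 -0.12;0 0 0 0 0 0 -0.24;0 0 0 0 0 0 -0.36;0 0 0 0 0 0 -0.48;0 0 0 0 0 0 -0.6;0 0 0 0 0 0 -0.63;0 0 0 0 0 0 -0.63;0 0 0 0 0 0 -0.63"

```text
t: 8.5
position: [0.4493, -0.0926, 0.0564]
ee_rot: [-1.714, -2.631, 0.001]
ft_force: [-0.0, -0.3, 0.2]
opening: 1.0
gripper_force: 0.0
```

Run:
```python
from h import *
p,d=capture("side"); go([.4513,-.0943,-.015],23.9)
cv2.imwrite("pics/s7.png",np.hstack([cv2.resize(p[190:300,220:340],None,fx=3.2,fy=3.2),cv2.resize(p[280:380,265:385],None,fx=3.2,fy=3.52)]))
```

```text
t 8.55 pos [ 0.4495 -0.0927  0.0565] open 1.002 grip 0.0 j [-0.36  0.25  1.97 -0.    0.93 -0.77] F [ 0.2 -0.5 -1.2]
 closing dir 23.8 tilt z [-1.4e-03  4.0e-04 -1.0e+00]
  shift [-2.3  1.1 71.5] turn [-0.0011 -0.001  -0.0011]
  shift [-2.3  1.1 71.5] turn [-1.5000e-03  1.7000e-03  3.1405e+00]
```

View pics/s7.png

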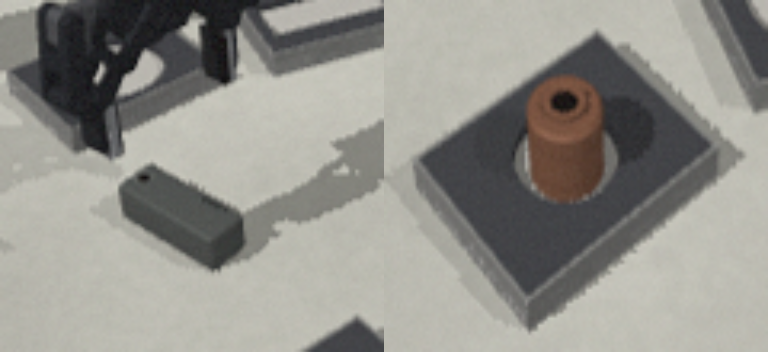

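The inkwell stands upright in the small round cut-out at (565,150), with white showing all round. The gripper is above the whetstone at (180,215). Descending and gripping.

Call:
drive_tool:
  plan: "0 -2 1 20 0 0 0;0 -2 1 45 0 0 0;0 -2 1 62 0 0 0;0 -2 1 70 0 0 0;0 -2 1 70 0 0 0;0.3 -2 1 70 0 0 0;0.5 -2 1 70 0 0 0;0.6 -2 1 70 0 0 0"

```text
t: 9.22
position: [0.4528, -0.0947, -0.012]
ee_rot: [1.712, 2.631, 0.001]
ft_force: [0.4, -1.2, -1.0]
opening: 0.608
gripper_force: 0.0
```

Call:
drive_tool:
  plan: "0.7 0 0 0 0 0 0;0.9 0 0 0 0 0 0;0.9 0 0 0 0 0 0;0.9 0 0 0 0 0 0;0.9 0 0 -10 0 0 0;0.9 0 0 -30 0 0 0;0.9 0 0 -60 0 0 0;0.9 0 0 -85 0 0 0"

```text
t: 9.88
position: [0.4513, -0.0942, 0.0732]
ee_rot: [-1.713, -2.632, 0.0]
ft_force: [0.6, -0.6, -2.6]
opening: 0.336
gripper_force: 59.8
```

Run:
```python
from h import *
go([.6363,.0798,.070],87.4)
```

```text
t 9.88 pos [ 0.4513 -0.0942  0.0732] open 0.336 grip 59.8 j [-0.36  0.23  1.94 -0.    0.97 -0.77] F [ 0.6 -0.6 -2.6]
 closing dir 23.9 tilt z [-8.e-04  2.e-04 -1.e+00]
  shift [ 84.1 239.6   3.1] turn [-3.0000e-04 -8.0000e-04 -1.1085e+00]
  shift [ 84.1 239.6   3.1] turn [-9.0000e-04  3.0000e-04  2.0331e+00]
```

Call:
drive_tool:
  plan: "0.9 7 20 -3 0 0 -0.12;0.9 19 54 -3 0 0 -0.24;0.9 31 89 -3 0 0 -0.36;0.9 44 125 -3 0 0 -0.48;0.9 56 160 -3 0 0 -0.6;0.9 69 196 -3 0 0 -0.72;0.9 79 226 -3 0 0 -0.84;0.9 84 240 -3 0 0 -0.96"

```text
t: 10.55
position: [0.6405, 0.0829, 0.0749]
ee_rot: [0.291, 3.125, 0.003]
ft_force: [0.3, -0.4, -1.4]
opening: 0.333
gripper_force: 59.8
```

Call:
drive_tool:
  plan: "0.9 0 0 0 0 0 -0.12;0.9 0 0 5 0 0 -0.149;0.9 0 0 20 0 0 -0.149;0.9 0 0 35 0 0 -0.149;0.9 0 0 35 0 0 -0.149;0.9 0 0 35 0 0 -0.149;0.9 0 0 35 0 0 -0.149"

```text
t: 11.13
position: [0.6376, 0.0796, 0.0406]
ee_rot: [0.07, 3.14, -0.0]
ft_force: [-0.1, 0.0, -1.2]
opening: 0.338
gripper_force: 59.8
```

Run:
```python
from h import *
go([.6363,.0798,.000],87.4)
p,s,X,L=tips((150,240,260,400)); 
m=(abs(L[:,0])<.045)&(abs(L[:,1])<.018)&(L[:,2]>-.03)&(X[:,2]>.024)
print("whet low z",np.sort(X[m,2])[:8].round(4),m.sum())
cv2.imwrite("pics/s8.png",cv2.resize(p[150:240,260:380],None,fx=6,fy=6,interpolation=cv2.INTER_CUBIC))
```

```text
t 11.13 pos [0.6376 0.0796 0.0406] open 0.338 grip 59.8 j [ 0.02  0.5   1.59 -0.    1.06 -1.51] F [-0.1  0.  -1.2]
 closing dir 87.4 tilt z [ 7.e-04 -1.e-04 -1.e+00]
  shift [ 1.3  0.1 40.6] turn [-0.      0.0007  0.0005]
  shift [ 1.3  0.1 40.6] turn [-1.1000e-03 -1.0000e-04 -3.1411e+00]
whet low z [0.0529 0.0531 0.0531 0.0536 0.0541 0.0542 0.0543 0.0543] 184
```

View pics/s8.png

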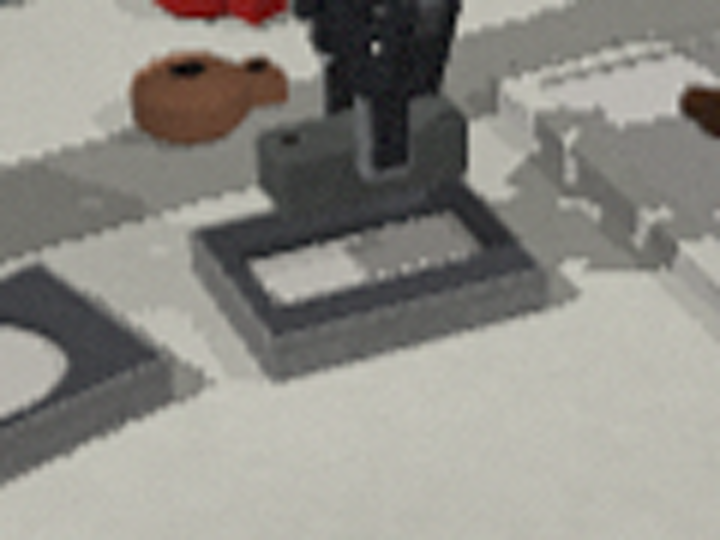

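The whetstone hangs level over the oblong cut-out. Its face spans crop (260..468, ~150) with the finger at about 385. I will check its offset along its length before lowering.

Run:
```python
from h import *
p,s,X,L=tips((150,240,260,400)); 
m=(abs(L[:,0])<.06)&(abs(L[:,1])<.02)&(X[:,2]>.054)&(X[:,2]<.078)
w=X[m]; print("x range",np.percentile(w[:,0],[0,1,50,99,100]).round(4),"mid",(w[:,0].min()+w[:,0].max())/2, "TCP",s["position"])
for xo in(-.006,-.003,0):
    c=.6363+xo; print(xo,((pside([[c-.042,.065,.081],[c+.042,.065,.081]])-[260,150])*6).round(0).tolist())
```

```text
x range [0.5935 0.5938 0.6237 0.6752 0.6754] mid 0.6344102573537278 TCP [0.63808741 0.07960438 0.04115657]
-0.006 [[269.0, 165.0], [458.0, 115.0]]
-0.003 [[276.0, 163.0], [464.0, 114.0]]
0 [[283.0, 162.0], [471.0, 112.0]]
```

Call:
drive_tool:
  plan: "0.9 -2 0 12 0 0 0;0.9 -2 0 25 0 0 0;0.9 -2 0 33 0 0 0;0.9 -2 0 37 0 0 0;0.9 -2 0 39 0 0 0;0.9 -2 0 40 0 0 0;0.9 -2 0 40 0 0 0;0.9 -2 0 40 0 0 0"

```text
t: 11.9
position: [0.64, 0.0796, 0.0005]
ee_rot: [0.07, 3.139, 0.0]
ft_force: [0.6, 0.5, -2.1]
opening: 0.334
gripper_force: 59.8
```

Call:
drive_tool:
  plan: "0.9 0 0 1 0 0 0;0.9 0 0 1.5 0 0 0;0.9 0 0 1.5 0 0 0;0.6 0 0 1.5 0 0 0;0.4 0 0 1.5 0 0 0;0.2 0 0 1.5 0 0 0;0 0 0 1.5 0 0 0;0 0 0 1.5 0 0 0"

```text
t: 12.57
position: [0.6393, 0.0796, -0.0015]
ee_rot: [0.07, 3.141, -0.0]
ft_force: [0.9, 0.3, 0.8]
opening: 0.943
gripper_force: 0.0
```

Call:
drive_tool:
  plan: "0 0 0 -10 0 0 0;0 0 0 -30 0 0 0;0 0 0 -55 0 0 0;0 0 0 -75 0 0 0;0 0 0 -75 0 0 0;0 0 0 -75 0 0 0"

```text
t: 13.07
position: [0.6404, 0.0796, 0.0754]
ee_rot: [0.07, 3.137, 0.0]
ft_force: [-0.1, 0.7, -0.8]
opening: 1.002
gripper_force: 0.0
```

Run:
```python
from h import *
go([.4405,.269,.060],87.4)
```

```text
t 13.07 pos [0.6404 0.0796 0.0754] open 1.002 grip 0.0 j [ 0.02  0.47  1.54 -0.    1.13 -1.51] F [-0.1  0.7 -0.8]
 closing dir 87.4 tilt z [ 0.0037 -0.     -1.    ]
  shift [208.3 180.3  14.7] turn [0.0001 0.0037 0.0006]
  shift [208.3 180.3  14.7] turn [-5.800e-03  2.000e-04 -3.141e+00]
```

Call:
drive_tool:
  plan: "0 18 16 0 0 0 0;0 48 42 0 0 0 0;0 80 69 0 0 0 0;0 111 96 0 0 0 0;0 142 123 0 0 0 0;0 172 149 0 0 0 0;0 196 170 0 0 0 0;0 208 180 5 0 0 0"

```text
t: 13.73
position: [0.4354, 0.2704, 0.068]
ee_rot: [-0.067, -3.138, 0.0]
ft_force: [0.1, -0.6, 0.4]
opening: 1.002
gripper_force: 0.0
```

Call:
drive_tool:
  plan: "0 0 0 10 0 0 0;0 0 0 10 0 0 0;0 0 0 10 0 0 0;0 0 0 10 0 0 0"

```text
t: 14.07
position: [0.4404, 0.2679, 0.0581]
ee_rot: [-0.072, -3.14, 0.001]
ft_force: [0.1, 0.3, -0.0]
opening: 1.001
gripper_force: 0.0
```

Run:
```python
from h import *
go([.4405,.269,-.008],87.4)
p,d=capture("side"); cv2.imwrite("pics/s9.png",cv2.resize(p[130:240,170:370],None,fx=4,fy=4,interpolation=cv2.INTER_CUBIC))
```

```text
t 14.07 pos [0.4404 0.2679 0.0581] open 1.001 grip 0.0 j [ 0.41  0.32  1.85 -0.    0.97 -1.11] F [ 0.1  0.3 -0. ]
 closing dir 87.4 tilt z [-3.e-04 -7.e-04 -1.e+00]
  shift [-0.   1.1 66.1] turn [-0.0007 -0.0003 -0.0006]
  shift [-0.   1.1 66.1] turn [-4.000e-04  1.200e-03  3.141e+00]
```

View pics/s9.png

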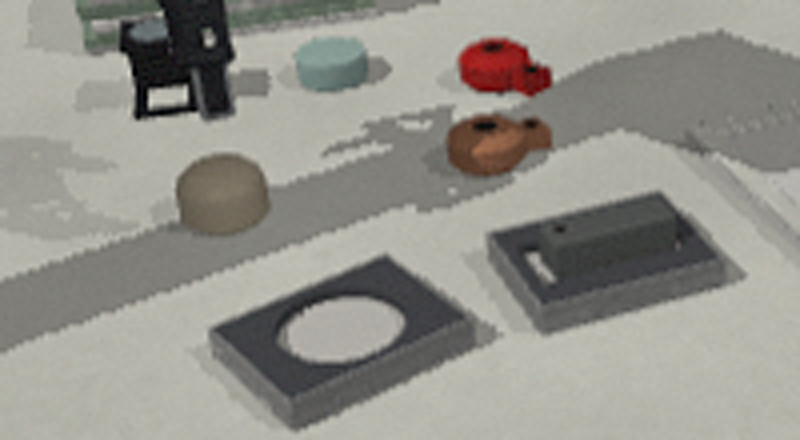

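The whetstone lies flat in the oblong cut-out at (610,235). The weight is at (222,195), still untouched. Descending on it.

Call:
drive_tool:
  plan: "0 0 1 20 0 0 0;0 0 1 45 0 0 0;0 0 1 65 0 0 0;0 0 1 75 0 0 0;0 0 1 75 0 0 0;0.1 0 1 75 0 0 0;0.2 0 1 75 0 0 0;0.25 0 1 75 0 0 0"

```text
t: 14.78
position: [0.4409, 0.2699, -0.0152]
ee_rot: [0.07, 3.138, 0.001]
ft_force: [-0.3, -1.0, 1.9]
opening: 0.751
gripper_force: 0.7
```

Call:
drive_tool:
  plan: "0.3 0 0 0 0 0 0;0.4 0 0 0 0 0 0;0.6 0 0 0 0 0 0;0.6 0 0 0 0 0 0;0.6 0 0 0 0 0 0"

```text
t: 15.2
position: [0.4407, 0.2696, -0.0144]
ee_rot: [0.069, 3.138, 0.0]
ft_force: [-0.8, -4.1, 10.0]
opening: 0.672
gripper_force: 61.8
```

Call:
drive_tool:
  plan: "0.6 0 0 -3 0 0 0;0.6 0 0 -6 0 0 0;0.6 0 0 -10 0 0 0;0.6 0 0 -10 0 0 0"

```text
t: 15.53
position: [0.4399, 0.27, -0.0058]
ee_rot: [0.07, 3.14, 0.001]
ft_force: [-0.1, 0.9, -3.0]
opening: 0.671
gripper_force: 64.3
```

Run:
```python
from h import *
go([.4622,.0778,.06])
p,s,X,L=tips((140,210,180,270))
m=(abs(L[:,0])<.035)&(abs(L[:,1])<.025)
b=p[140:210,180:270].reshape(-1,3).astype(int); w=m&(b.min(1)>60)&(X[:,2]>.004)
print("weight low z",np.sort(X[w,2])[:10].round(4),"max",X[w,2].max().round(4),"xy range",X[w,0].min(),X[w,0].max(),X[w,1].min())
cv2.imwrite("pics/s10.png",cv2.resize(p[140:210,180:280],None,fx=6,fy=6,interpolation=cv2.INTER_CUBIC))
```

```text
t 15.53 pos [ 0.4399  0.27   -0.0058] open 0.671 grip 64.3 j [ 0.42  0.4   1.93  0.    0.81 -1.11] F [-0.1  0.9 -3. ]
 closing dir 87.4 tilt z [ 1.e-03  6.e-04 -1.e+00]
  shift [ -31.  -191.   -65.9]
weight low z [0.0041 0.0082 0.0089 0.01   0.0101 0.0104 0.0107 0.0125 0.0127 0.0128] max 0.1272 xy range 0.4078773391224533 0.4687337884418612 0.24472783683327792
```

View pics/s10.png

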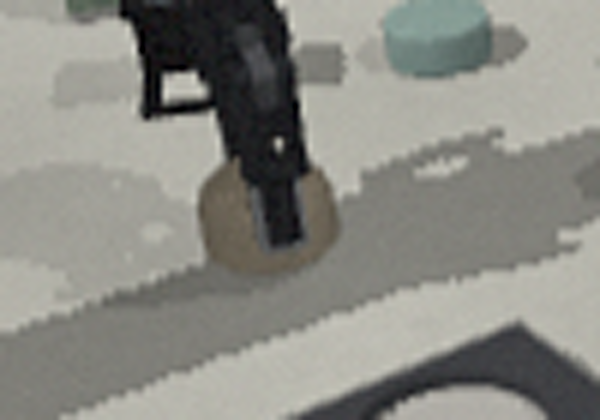

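The weight is held level and clear of the bench, with the finger on its side at (280,215) and the load on the wrist about 3 N. Moving it to the large round cut-out.

Call:
drive_tool:
  plan: "0.6 0 0 -15 0 0 0;0.6 0 0 -40 0 0 0;0.6 -5 -20 -60 0 0 0;0.6 -10 -55 -66 0 0 0;0.6 -15 -90 -66 0 0 0;0.6 -20 -125 -66 0 0 0;0.6 -26 -160 -66 0 0 0;0.6 -30 -182 -66 0 0 0"

```text
t: 16.25
position: [0.4611, 0.0838, 0.0595]
ee_rot: [-0.072, -3.14, 0.002]
ft_force: [0.7, 1.2, -2.3]
opening: 0.668
gripper_force: 65.1
```

Call:
drive_tool:
  plan: "0.6 -1 -9 0 0 0 0;0.6 -1 -9 12 0 0 0;0.6 -1 -9 30 0 0 0;0.6 -1 -9 40 0 0 0;0.6 -1 -9 40 0 0 0;0.6 -1 -9 40 0 0 0;0.6 -1 -9 40 0 0 0"

```text
t: 16.83
position: [0.4624, 0.078, 0.0199]
ee_rot: [0.07, 3.14, 0.0]
ft_force: [-0.2, 0.1, -2.8]
opening: 0.67
gripper_force: 65.1
```

Run:
```python
from h import *
go([.4622,.0778,-.001])
p,s,X,L=tips((160,250,210,310))
m=(abs(L[:,0])<.04)&(abs(L[:,1])<.035)&(X[:,2]>.03)&(X[:,2]<.07)&(p[160:250,210:310].reshape(-1,3).min(1)>45)
print("low z",np.sort(X[m,2])[[0,3,6,10]].round(4),"x range",np.percentile(X[m,0],[0,2,98,100]).round(4))
```

```text
t 16.83 pos [0.4624 0.078  0.0199] open 0.67 grip 65.1 j [ 0.02  0.31  2.    0.    0.83 -1.51] F [-0.2  0.1 -2.8]
 closing dir 87.5 tilt z [ 7.e-04  1.e-04 -1.e+00]
  shift [ 0.2 -0.2 20.9]
low z [0.0361 0.0366 0.0379 0.0387] x range [0.4316 0.4325 0.4884 0.4904]
```

Call:
drive_tool:
  plan: "0.6 0 0 7 0 0 0;0.6 0 0 14 0 0 0;0.6 0 0 18 0 0 0;0.6 0 0 20 0 0 0;0.6 0 0 21 0 0 0;0.6 0 0 21 0 0 0;0.6 0 0 21 0 0 0"

```text
t: 17.47
position: [0.4621, 0.0775, -0.0014]
ee_rot: [0.071, 3.141, -0.0]
ft_force: [0.1, -0.0, -2.3]
opening: 0.674
gripper_force: 65.1
```

Call:
drive_tool:
  plan: "0.6 0 0 0.5 0 0 0;0.6 0 0 1 0 0 0;0.6 0 0 1 0 0 0;0.4 0 0 1 0 0 0;0.2 0 0 1 0 0 0;0.1 0 0 1 0 0 0;0 0 0 1 0 0 0;0 0 0 1 0 0 0"

```text
t: 18.13
position: [0.4623, 0.0775, -0.0022]
ee_rot: [0.07, 3.14, -0.0]
ft_force: [0.6, -0.1, 0.4]
opening: 1.0
gripper_force: 0.0
```

Call:
drive_tool:
  plan: "0 0 0 -10 0 0 0;0 0 0 -30 0 0 0;0 0 0 -55 0 0 0;0 0 0 -75 0 0 0;0 0 0 -75 0 0 0;0 0 0 -75 0 0 0"

```text
t: 18.63
position: [0.463, 0.0775, 0.0737]
ee_rot: [0.07, 3.138, 0.0]
ft_force: [0.1, 0.2, 0.6]
opening: 1.001
gripper_force: 0.0
```

Run:
```python
from h import *
go([.6267,.2521,.07],93)
```

```text
t 18.63 pos [0.463  0.0775 0.0737] open 1.001 grip 0.0 j [ 0.02  0.24  1.93 -0.    0.97 -1.51] F [0.1 0.2 0.6]
 closing dir 87.4 tilt z [ 0.0032 -0.     -1.    ]
  shift [-155.7  181.7    4.2] turn [-0.      0.0032 -0.0971]
  shift [-155.7  181.7    4.2] turn [4.9000e-03 1.0000e-04 3.0444e+00]
```

Call:
drive_tool:
  plan: "0 -13 16 0 0 0 -0.05;0 -35 42 0 0 0 -0.1;0 -58 69 0 0 0 -0.115;0 -82 96 0 0 0 -0.115;0 -105 123 0 0 0 -0.115;0 -128 149 0 0 0 -0.115;0 -147 171 0 0 0 -0.115;0 -156 182 0 0 0 -0.115"

```text
t: 19.3
position: [0.6279, 0.255, 0.0703]
ee_rot: [0.112, -3.139, -0.001]
ft_force: [1.1, 0.4, 0.8]
opening: 1.002
gripper_force: 0.0
```

Call:
drive_tool:
  plan: "0 0 0 10 0 0 0;0 0 0 10 0 0 0;0 0 0 10 0 0 0;0 0 0 10 0 0 0"

```text
t: 19.63
position: [0.6242, 0.2509, 0.0615]
ee_rot: [0.109, -3.137, 0.002]
ft_force: [-0.8, -0.5, 0.0]
opening: 0.999
gripper_force: 0.0
```

Run:
```python
from h import *
go([.6267,.2521,-.016],94)
```

```text
t 19.63 pos [0.6242 0.2509 0.0615] open 0.999 grip 0.0 j [ 0.28  0.52  1.48 -0.    1.14 -1.36] F [-0.8 -0.5  0. ]
 closing dir 94.0 tilt z [-0.003  -0.0013 -1.    ]
  shift [-2.8  1.1 77.5] turn [-0.0011 -0.0031 -0.0004]
  shift [-2.8  1.1 77.5] turn [-4.9000e-03  1.7000e-03  3.1412e+00]
```

Call:
drive_tool:
  plan: "0 -2 1 20 0 0 0;0 -2 1 45 0 0 0;0 -2 1 68 0 0 0;0 -2 1 79 0 0 0;0 -2 1 79 0 0 0;0.1 -2 1 79 0 0 0;0.2 -2 1 79 0 0 0;0.28 -2 1 79 0 0 0"

```text
t: 20.3
position: [0.6292, 0.2537, -0.0145]
ee_rot: [-0.11, 3.136, 0.001]
ft_force: [0.0, 0.0, 0.4]
opening: 0.72
gripper_force: 0.0
```

Call:
drive_tool:
  plan: "0.35 0 0 0 0 0 0;0.45 0 0 0 0 0 0;0.6 0 0 0 0 0 0;0.6 0 0 0 0 0 0;0.6 0 0 0 0 0 0"

```text
t: 20.72
position: [0.6292, 0.2537, -0.0138]
ee_rot: [-0.111, 3.136, 0.001]
ft_force: [-1.6, -1.5, 7.9]
opening: 0.622
gripper_force: 61.3
```

Call:
drive_tool:
  plan: "0.6 0 0 -3 0 0 0;0.6 0 0 -6 0 0 0;0.6 0 0 -10 0 0 0;0.6 0 0 -10 0 0 0"

```text
t: 21.05
position: [0.6284, 0.2537, -0.0055]
ee_rot: [-0.11, 3.138, 0.0]
ft_force: [0.4, 0.0, -0.1]
opening: 0.618
gripper_force: 62.8
```

Run:
```python
from h import *
go([.6275,-.260,.05],80.5)
p,s,X,L=tips((140,190,270,330))
b=p[140:190,270:330].reshape(-1,3).astype(int); w=(X[:,2]>.003)&(X[:,2]<.06)&(b[:,2]>b[:,0]*1.6)&(b[:,1]>b[:,2]*.35)&(abs(L[:,0])<.06)
print(w.sum(),"low z",np.sort(X[w,2])[[0,3,6,10]].round(4),"max z",X[w,2].max(),"tool x range",L[w,0].min(),L[w,0].max())
t=w&(L[:,0]<-.035); print("spout: z",np.sort(X[t,2]).round(3)[[0,-1]],"mean xy",X[t].mean(0),L[t].mean(0))
```

```text
t 21.05 pos [ 0.6284  0.2537 -0.0055] open 0.618 grip 62.8 j [ 0.28  0.59  1.55 -0.    1.   -1.36] F [ 0.4  0.  -0.1]
 closing dir 94.0 tilt z [ 1.4e-03  4.0e-04 -1.0e+00]
  shift [  37.  -512.4  -55.7] turn [0.0004 0.0014 0.2361]
  shift [  37.  -512.4  -55.7] turn [-2.0000e-03  6.0000e-04 -2.9055e+00]
179 low z [0.0103 0.0127 0.0136 0.0143] max z 0.04450311264893534 tool x range -0.059533552252980175 0.031107579796720394
spout: z [0.014 0.031] mean xy [0.66855316 0.26108076 0.02305105] [-0.04072485  0.00459104 -0.02892425]
```

Call:
drive_tool:
  plan: "0.6 0 0 -15 0 0 0;0.6 0 0 -40 0 0 0;0.6 0 -10 -65 0 0 0;0.6 3 -40 -75 0 0 0.06;0.6 6 -75 -75 0 0 0.12;0.6 9 -110 -75 0 0 0.18;0.6 11 -147 -75 0 0 0.236;0.6 14 -184 -75 0 0 0.236"

```text
t: 21.77
position: [0.6266, 0.0677, 0.0685]
ee_rot: [0.262, 3.131, -0.0]
ft_force: [0.0, 0.8, -0.9]
opening: 0.618
gripper_force: 63.0
```

Run:
```python
from h import *
go([.6275,-.260,.07],80.5)
```

```text
t 21.77 pos [0.6266 0.0677 0.0685] open 0.618 grip 63.0 j [-0.    0.46  1.58 -0.    1.1  -1.41] F [ 0.   0.8 -0.9]
 closing dir 80.4 tilt z [ 1.e-04 -1.e-04 -1.e+00]
  shift [ -55.3 -323.    -1.4] turn [-0.0001  0.0001 -0.001 ]
  shift [ -55.3 -323.    -1.4] turn [2.0000e-04 1.0000e-04 3.1406e+00]
```

Call:
drive_tool:
  plan: "0.6 -6 -37 0 0 0 0;0.6 -12 -74 0 0 0 0;0.6 -19 -111 0 0 0 0;0.6 -25 -148 0 0 0 0;0.6 -32 -185 0 0 0 0;0.6 -38 -222 0 0 0 0;0.6 -44 -259 0 0 0 0;0.6 -50 -292 0 0 0 0"

```text
t: 22.43
position: [0.6274, -0.2297, 0.0683]
ee_rot: [-0.261, -3.13, 0.0]
ft_force: [0.4, 0.7, -0.3]
opening: 0.618
gripper_force: 63.0
```

Call:
drive_tool:
  plan: "0.6 -4 -22 0 0 0 0;0.6 -5 -30 0 0 0 0;0.6 -5 -31 10 0 0 0;0.6 -5 -31 25 0 0 0;0.6 -5 -31 40 0 0 0;0.6 -5 -31 40 0 0 0;0.6 -5 -31 40 0 0 0"

```text
t: 23.02
position: [0.6267, -0.2562, 0.0271]
ee_rot: [-0.258, -3.128, -0.003]
ft_force: [1.0, 0.5, -0.4]
opening: 0.622
gripper_force: 63.1
```

Run:
```python
from h import *
go([.6275,-.260,-.001],80.5)
B=(225,320,330,460); p,s,X,L=tips(B)
b=p[B[0]:B[1],B[2]:B[3]].reshape(-1,3).astype(int); w=(X[:,2]>.03)&(X[:,2]<.085)&(b[:,2]>b[:,0]*1.5)&(abs(L[:,0])<.06)
print(w.sum(),"low z",np.sort(X[w,2])[[0,3,6,10]].round(4),"tool x range",L[w,0].min(),L[w,0].max())
t=w&(L[:,0]<-.036); print("spout z",np.sort(X[t,2]).round(3)[[0,-1]],"y range tool",L[t,1].min(),L[t,1].max(),t.sum())
cv2.imwrite("pics/s11.png",cv2.resize(p[225:320,330:460],None,fx=6,fy=6,interpolation=cv2.INTER_CUBIC))
```

```text
t 23.02 pos [ 0.6267 -0.2562  0.0271] open 0.622 grip 63.1 j [-0.49  0.56  1.51  0.    1.08 -1.9 ] F [ 1.   0.5 -0.4]
 closing dir 80.6 tilt z [-0.0032  0.0024 -1.    ]
  shift [-1.5 -3.6 28.1] turn [ 0.0018 -0.0036  0.0015]
  shift [-1.5 -3.6 28.1] turn [ 5.6000e-03  2.8000e-03 -3.1401e+00]
461 low z [0.0431 0.0447 0.0457 0.0465] tool x range -0.041824841742772116 0.03293632430693619
spout z [0.043 0.052] y range tool -0.009503251059805823 -0.006306961207250903 11
```

View pics/s11.png

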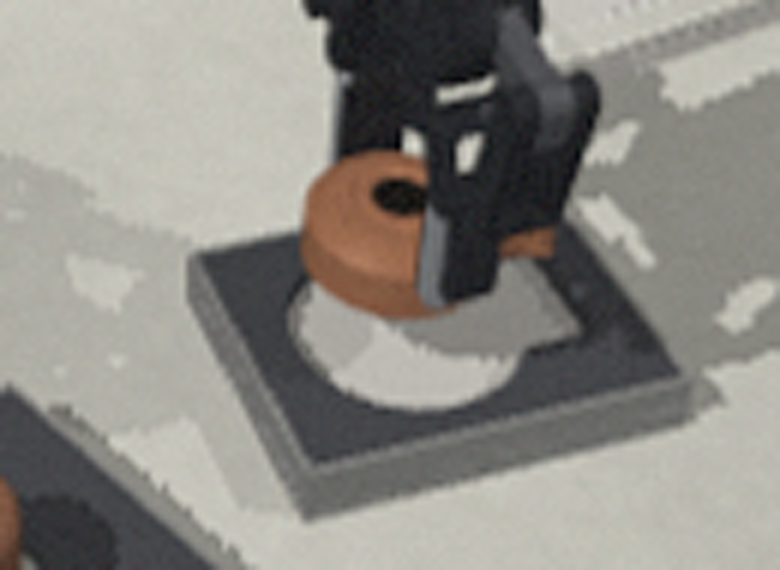

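The lamp is level over the keyhole with its spout at (530,240), along the channel. Its body sits about 4.5 mm back of the tool's centre, so I correct that while lowering.

Call:
drive_tool:
  plan: "0.6 -6 -3 3 0 0 0;0.6 -6 -3 10 0 0 0;0.6 -6 -3 17 0 0 0;0.6 -6 -3 22 0 0 0;0.6 -6 -3 25 0 0 0;0.6 -6 -3 26 0 0 0;0.6 -6 -3 26 0 0 0;0.6 -6 -3 26 0 0 0"

```text
t: 23.73
position: [0.6333, -0.2627, 0.0026]
ee_rot: [0.26, 3.131, -0.0]
ft_force: [0.2, 0.2, -0.5]
opening: 0.619
gripper_force: 63.1
```

Run:
```python
from h import *
go([.632,-.260,-.0015],80.5)
B=(225,320,330,460); p,s,X,L=tips(B)
b=p[B[0]:B[1],B[2]:B[3]].reshape(-1,3).astype(int); w=(X[:,2]>.015)&(X[:,2]<.05)&(b[:,2]>b[:,0]*1.5)&(abs(L[:,0])<.06)
print(w.sum(),"low z",np.sort(X[w,2])[[0,3,6,10]].round(4),"tool x range",L[w,0].min(),L[w,0].max())
```

```text
t 23.73 pos [ 0.6333 -0.2627  0.0026] open 0.619 grip 63.1 j [-0.49  0.59  1.52 -0.    1.03 -1.9 ] F [ 0.2  0.2 -0.5]
 closing dir 80.5 tilt z [ 1.e-04 -1.e-04 -1.e+00]
  shift [1.7 2.5 4.1] turn [-0.0001  0.0001 -0.0001]
  shift [1.7 2.5 4.1] turn [2.0000e-04 2.0000e-04 3.1415e+00]
455 low z [0.0184 0.021  0.0212 0.0222] tool x range -0.04211639443192712 0.03212827766757155
```

Call:
drive_tool:
  plan: "0.6 1 2 1 0 0 0;0.6 1 2 2.5 0 0 0;0.6 1 2 3.5 0 0 0;0.6 1 2 4 0 0 0;0.6 1 2 4 0 0 0;0.6 1 2 4 0 0 0"

```text
t: 24.28
position: [0.6326, -0.2605, -0.0014]
ee_rot: [-0.26, -3.131, 0.0]
ft_force: [0.9, 0.3, -0.8]
opening: 0.619
gripper_force: 63.1
```

Call:
drive_tool:
  plan: "0.6 0 0 0.5 0 0 0;0.6 0 0 1 0 0 0;0.6 0 0 1 0 0 0;0.4 0 0 1 0 0 0;0.2 0 0 1 0 0 0;0.1 0 0 1 0 0 0;0 0 0 1 0 0 0;0 0 0 1 0 0 0"

```text
t: 24.95
position: [0.6326, -0.2605, -0.0027]
ee_rot: [-0.26, -3.131, 0.0]
ft_force: [-0.1, -0.3, 0.2]
opening: 1.001
gripper_force: 0.0
```

Call:
drive_tool:
  plan: "0 0 0 -10 0 0 0;0 0 0 -30 0 0 0;0 0 0 -60 0 0 0;0 0 0 -95 0 0 0;0 0 0 -120 0 0 0;0 0 0 -120 0 0 0"

```text
t: 25.45
position: [0.6364, -0.2625, 0.1254]
ee_rot: [0.259, 3.119, -0.008]
ft_force: [0.7, -0.7, 0.6]
opening: 1.0
gripper_force: 0.0
```

Run:
```python
from h import *
go([.40,-.45,.2])
p,d=capture("top"); cv2.imwrite("pics/t12.png",p)
v,u=np.mgrid[:400,:640]; X=(rays(np.c_[u.ravel(),v.ravel()])*d.reshape(-1,1)-C["t"])@C["R"]
# heights above tray plane within each tray: tall points' silhouette
for k,(c,r,z0,zm) in dict(ink=((.4586,-.286),.03,.030,.034),whet=((.6363,.0798),.055,.030,.026),weight=((.4622,.0778),.045,.027,.026),lamp=((.632,-.26),.06,.026,.026)).items():
    m=(np.hypot(X[:,0]-c[0],X[:,1]-c[1])<r)&(X[:,2]>z0)&(X[:,2]<.075)
    mm=m.reshape(400,640).astype(np.uint8); cs=cv2.findContours(mm,0,cv2.CHAIN_APPROX_NONE)[0]
    if not cs: print(k,"none");continue
    q=(1e3*toz(max(cs,key=len).reshape(-1,2),zm)).astype(np.float32)
    print(k,m.sum(),"top z",np.percentile(X[m,2],[50,95]).round(4),"circ",np.round(cv2.minEnclosingCircle(q),1) if 0 else cv2.minEnclosingCircle(q),"rect",[np.round(a,1) for a in cv2.minAreaRect(q)])
```

```text
t 25.45 pos [ 0.6364 -0.2625  0.1254] open 1.0 grip 0.0 j [-0.49  0.49  1.38 -0.    1.27 -1.9 ] F [ 0.7 -0.7  0.6]
 closing dir 80.5 tilt z [ 0.0116 -0.0063 -0.9999]
  shift [ 201.3 -224.3  -76.2]
ink 243 top z [0.0565 0.0603] circ ((457.185791015625, -291.55755615234375), 22.88803482055664) rect [array([ 457.2, -291.6]), array([44.3, 36.5]), np.float64(89.1)]
whet 393 top z [0.0404 0.0431] circ ((640.8256225585938, 80.36833190917969), 43.629756927490234) rect [array([640.8,  79.3]), array([30.6, 82.8]), np.float64(89.0)]
weight 472 top z [0.0491 0.0538] circ ((461.7065124511719, 77.91230010986328), 30.275588989257812) rect [array([461.6,  77.4]), array([57.1, 59. ]), np.float64(89.2)]
lamp 439 top z [0.0394 0.0438] circ ((638.1851196289062, -264.281982421875), 36.431610107421875) rect [array([ 634. , -260.8]), array([62. , 59.2]), np.float64(17.3)]
```

Call:
drive_tool:
  plan: "0 15 -17 -20 0 0 0;0 40 -45 -50 0 0 0;0 67 -74 -76 0 0 0;0 93 -104 -76 0 0 0;0 120 -134 -76 0 0 0;0 147 -164 -76 0 0 0;0 172 -191 -76 0 0 0;0 172 -191 -76 0 0 0"

```text
t: 26.17
position: [0.4248, -0.4245, 0.1927]
ee_rot: [-0.269, -3.125, 0.003]
ft_force: [0.8, -0.1, 0.3]
opening: 1.005
gripper_force: 0.0
```

Run:
```python
from h import *
go([.40,-.45,.2])
p,d=capture("top")
v,u=np.mgrid[:400,:640]; X=(rays(np.c_[u.ravel(),v.ravel()])*d.reshape(-1,1)-C["t"])@C["R"]
hsv=cv2.cvtColor(p,cv2.COLOR_BGR2HSV).reshape(-1,3)
for k,(c,r,z0,zm) in dict(ink=((.4586,-.286),.035,.030,.034),lamp=((.632,-.26),.06,.026,.026)).items():
    near=np.hypot(X[:,0]-c[0],X[:,1]-c[1])<r
    for nm,m in(("depth",near&(X[:,2]>z0)&(X[:,2]<.075)),("colour",near&(hsv[:,1]>90))):
        mm=m.reshape(400,640).astype(np.uint8); q=(1e3*toz(max(cv2.findContours(mm,0,cv2.CHAIN_APPROX_NONE)[0],key=len).reshape(-1,2),zm)).astype(np.float32)
        print(k,nm,m.sum(),"z",np.percentile(X[m,2],[50,95]).round(4),"rect",[np.round(a,1) for a in cv2.minAreaRect(q)])
        if k=="lamp":
            P=X[m]*1e3; c0=q[:,0].min()+29; body=P[P[:,0]<c0+5]; tip=P[P[:,0]>c0+36]
            print("  body c x",c0,"y",(body[:,1].min()+body[:,1].max())/2,"tip",tip[:,:2].mean(0) if len(tip) else None)
```

```text
t 26.17 pos [ 0.4248 -0.4245  0.1927] open 1.005 grip 0.0 j [-0.9   0.32  1.47 -0.01  1.35 -2.3 ] F [ 0.8 -0.1  0.3]
 closing dir 80.2 tilt z [-0.0057 -0.0015 -1.    ]
  shift [ 20.1 -29.3  -7.1]
ink depth 242 z [0.0563 0.0604] rect [array([ 457.2, -291.6]), array([44.2, 36.5]), np.float64(89.1)]
ink colour 261 z [0.0557 0.0604] rect [array([ 457.3, -289.2]), array([49.3, 36.5]), np.float64(89.1)]
lamp depth 478 z [0.039  0.0436] rect [array([ 640.3, -261.7]), array([58.5, 72.3]), np.float64(89.1)]
  body c x 632.9545 y -259.63004938746207 tip [ 672.61831605 -264.82419136]
lamp colour 482 z [0.0387 0.0436] rect [array([ 638.9, -259.3]), array([73.4, 62.6]), np.float64(18.9)]
  body c x 630.5245 y -264.1500821723814 tip [ 671.94865219 -265.14329886]
```

Call:
drive_tool:
  plan: "0 0 0 0 0 0 0;0 0 0 0 0 0 0;0 0 0 0 0 0 0;0 0 0 0 0 0 0"

```text
t: 26.55
position: [0.4325, -0.4194, 0.1933]
ee_rot: [-0.257, -3.131, -0.001]
ft_force: [0.6, -1.0, -0.3]
opening: 0.998
gripper_force: 0.0
```

```bash
python3 -c "
from bench import *
print(close_job())"
```

```text
the job is handed in; nothing more can be done
None
```

I put all four finds into their matching cut-outs, measured seated on the beds and within about 6 mm of centre, and handed the job in at about 27 s; no verdict came back.

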